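# Clear the pastry board's groove with the pick

## Robot

A 7-joint arm with a two-finger parallel gripper is mounted at the origin on the work surface. World frame = base frame: x ahead of the robot, y to its left, z up, the work surface at z = 0. Lengths are in m, angles in degrees, forces in N, time in s.
With the tool pointing down it reaches from about 0.425 to 0.975 m from the base axis. Payload 16.7 kg.
Tool frame: the origin (TCP) lies midway between the tips of the shut fingers; the grasp point (between the pads) lies 19 mm behind it; z points along the fingers, y is the line along which they close (so a half turn about z gives the same grasp; the last joint's range is limited). The gripper opens to 85 mm and grips with 20 to 120 N. Pads are 22 mm wide; open, the fingers measure 114 mm over their backs; the gripper's body (76 mm by 85 mm) begins 54 mm behind the grasp point. The pads swing forward as they close: fully open they stand 13 mm farther back than shut.
Start: joints at [65.289, 24.414, 4.234, 92.017, -1.954, 63.644, -3.845], TCP at [0.188, -0.648, 0.231] pointing down, gripper open.
Joint ranges: [-163.25, 163.25], [-28.42, 122.38], [-70.27, 78.77], [12.13, 141.07], [-58.53, 238.53], [9.26, 117.41], [-156.51, 156.51]. Speed limits (degrees/s): [108.29, 108.29, 136.94, 136.94, 172.46, 172.46, 172.46].

## Interface

Orientations are given as a 3x3 rotation matrix whose columns are the frame's x, y, z axes.
In Python, from rig import observe, capture, calibration, finish_job gives the robot as it stands. The module is installed in compiled form; this text tells all that it offers.
- The arm moves only by the shell command python3 -m crank 'ROWS' [FORCE]. ROWS is text: rows parted by semicolons, each of 7 numbers parted by spaces: the opening, from 0 (shut) to 1 (fully open), then the shift along the tool's x, y, z in cm, then the turn, a rotation vector about the tool's x, y, z in degrees. A call has 1 to 10 rows; each row shifts and turns the commanded pose from where the row before left it, along the tool's axes as they then stand; what a row does not reach is not made up. A row lasts 1/10 s, in which the tool goes at most 50 mm and 8.59 degrees, less where a joint would pass 70% of its speed; a pose out of reach is approached as far as the arm can. A call is refused whole if a number of a shift passes 5 or a number of a turn 8.59, either way. A call with a gripper value outside its range is refused whole. The fingers move at their own pace and stop on an object; FORCE is the grip in N (left out, the last holds). Time passes only in rows, so rows that do not move let the fingers close. It gives the time, the measured TCP pose, the force, the opening and the grip force at its end, in the units of the state.
- observe(): the state, without advancing time (a new reading comes with each control period).
- capture(name): name is "scene" or "side" or "wrist"; returns the picture (400x640x3 uint8, red, green, blue); there is no depth.
- calibration(name): a dict with "fx", "fy", "cx", "cy" (pixels), "extrinsics" (4x4, takes a point from camera to world coordinates); the wrist camera has in their place "mount" (4x4, takes a point from camera to tool coordinates, whose origin is the TCP and whose axes are the flange's). Camera axes: x right, y down, z forward; pixel columns grow to the right and rows downward; lengths in m; the calibration is good to about 2 mm. A picture is of the moment at which its call begins: read the wrist's pose just before it. calibration takes no time and is no camera call.
- finish_job(): hands the job in; it is judged then, once.
The state is a dict: "time_s": time; "joint_pos": joint angles; "joint_velocities": joint speeds; "effort": joint torques, N m; "ee_pos": TCP position; "tcp_rot": TCP orientation; "force": force on the tool from outside, world axes, zero at the start; "wrist_torque": the same for the moment, N m; "gripper_width": opening from 0.0 (shut) to 1.0 (fully open); "finger_force": force on a finger pad.
Only numpy, scipy, OpenCV 4.12 (cv2) and the standard library are available. Lean on these libraries where they do the work, as an engineer would, in place of code of your own. Each camera call takes 0.05 s, during which the arm holds its last target. There are 200 camera calls.

## Task

Take the groove pick from its rack, set its tip down in the closed end of the board's groove and run it slowly (less than 12 cm/s) along the whole groove, tip down all the way, so that the three flat steel pie weights are pushed out of the open mouth into the tray. Then hang the pick back in its rack, upright, and let go. Leave the other things where they are.

Things in the scene. Friction and masses are not known exactly. Their poses are not given: they have to be found in the camera images.
- board: Fixed white stone board, 240 (its x) by 300 (its y) by 30 mm thick. Origin: centre of its underside; z up. A winding groove 18 mm wide, 10 deep (flat floor 20 mm above the table) is sunk in its top: closed at the end near the board's -y edge, gently S-shaped, open through the +y edge at x -32 mm (the mouth). Points groove0 (closed end) to groove8 (mouth) follow its centre line.
- groove0 (a point): Point 0 of 0 to 8 on the groove's centre line, on its floor (20 mm above the table); in the board's frame x 32.0, y -115.0 mm. The closed end: the end wall is 9 mm further towards -y.
- groove1 (a point): Point 1 of 0 to 8 on the groove's centre line, on its floor (20 mm above the table); in the board's frame x 32.0, y -80.4 mm.
- groove2 (a point): Point 2 of 0 to 8 on the groove's centre line, on its floor (20 mm above the table); in the board's frame x 31.3, y -45.9 mm.
- groove3 (a point): Point 3 of 0 to 8 on the groove's centre line, on its floor (20 mm above the table); in the board's frame x 19.2, y -13.7 mm.
- groove4 (a point): Point 4 of 0 to 8 on the groove's centre line, on its floor (20 mm above the table); in the board's frame x 0.0, y 15.0 mm.
- groove5 (a point): Point 5 of 0 to 8 on the groove's centre line, on its floor (20 mm above the table); in the board's frame x -19.2, y 43.7 mm.
- groove6 (a point): Point 6 of 0 to 8 on the groove's centre line, on its floor (20 mm above the table); in the board's frame x -31.3, y 75.9 mm.
- groove7 (a point): Point 7 of 0 to 8 on the groove's centre line, on its floor (20 mm above the table); in the board's frame x -32.0, y 110.4 mm.
- groove8 (a point): Point 8 of 0 to 8 on the groove's centre line, on its floor (20 mm above the table); in the board's frame x -32.0, y 145.0 mm. 5 mm inside the mouth; beyond the edge the floor ends and the tray lies below.
- tray: Fixed open steel tray on the table against the board's +y edge below the groove's mouth, turned with the board; 120 mm (x) by 75 mm (y), 16 mm high, walls and floor 3 mm. Origin: centre of its underside. Its rim is 4 mm below the groove's floor.
- rack: Fixed stand for the pick. Origin: on the table, below the hung pick's axis; z up. Two level prongs, tops 110 mm high, flank a slot 15 mm wide (along y), open to -x, closed at x +26 mm; 3 mm lips stand up at the prongs' front ends (x -26 to -30). Nothing is higher. To take the pick out raise it 6 mm or more and draw it 50 mm to the rack's -x; hang it in the reverse way.
- pick: Groove pick, loose, 170 mm long, 0.1 kg, hanging upright by its collar. Origin: centre of its tip's flat end (20 mm above the table as it hangs); z up its axis. From the tip: steel rod 10 mm in diameter, 90 long; round collar 28 in diameter, 90 to 95; wooden handle 26 (x) by 20 mm (y), 95 to 170. Grip the handle across its y, about 135 mm above the tip.
- weight0: Loose steel pie weight: flat disc 14 mm in diameter, 7 high, about 12 g, polished (friction about 0.25), in the groove, its top 3 mm below the rim. Origin: centre of its underside. The pick's rod cannot pass it in the groove but pushes it ahead; it drops into the tray once its centre is past the board's edge, so the tip should go about 10 mm beyond the edge.
- weight1: Loose steel pie weight: flat disc 14 mm in diameter, 7 high, about 12 g, polished (friction about 0.25), in the groove, its top 3 mm below the rim. Origin: centre of its underside. The pick's rod cannot pass it in the groove but pushes it ahead; it drops into the tray once its centre is past the board's edge, so the tip should go about 10 mm beyond the edge.
- weight2: Loose steel pie weight: flat disc 14 mm in diameter, 7 high, about 12 g, polished (friction about 0.25), in the groove, its top 3 mm below the rim. Origin: centre of its underside. The pick's rod cannot pass it in the groove but pushes it ahead; it drops into the tray once its centre is past the board's edge, so the tip should go about 10 mm beyond the edge.
- cutter_big: Bystander, loose: steel ring cutter, 60 mm diameter, 30 high, standing on the board.
- cutter_small: Bystander, loose: steel ring cutter, 40 mm diameter, 30 high, standing on the board.
- bowl: Bystander, loose: white bowl, 130 mm across, 55 high.
- jar: Bystander, loose: glass jar with steel cap, 70 mm diameter, 90 high.
- bottle: Bystander, loose: small amber bottle, 44 mm diameter, 120 high.
- brush: Bystander, loose: pastry brush lying on the table.
Things that resemble listed ones, but are neither listed nor needed, are in the scene too. What is shaped like the pick but green or orange is not meant.

How it is judged:
By the outcome, as a careful person would: the job done as asked, in the order asked, and still so for the second after the job is handed in, with the robot touching nothing.
It also fails if it takes over 72 s, if anything falls off the work surface, if the arm or the gripper's body presses on something with over 40 N, if the wrist force passes 120 N, or if a joint passes its speed limit or range.

## Working session

There is one attempt and no reset: what is moved stays moved. The work goes in short steps, Python scripts to look and compute and a shell command to move; the robot and the scene stay as the last step left them, time stands still between calls to the robot, and variables do not carry over. Pictures are saved under pics/ and viewed, at most 10 in all, crops included, and the job is handed in when it is done.

```bash
mkdir -p pics
python3 - <<'E'
from rig import *
import cv2,numpy as np
s=observe();print({k:np.round(v,3).tolist() for k,v in s.items()})
for n in("scene","side"):
    cv2.imwrite(f"pics/{n}0.png",cv2.resize(capture(n)[:,:,::-1],(800,500),interpolation=cv2.INTER_CUBIC))
    c=calibration(n);print(n,c["fx"],c["fy"],c["cx"],c["cy"],np.round(c["extrinsics"],4).tolist())
c=calibration("wrist");print(c["fx"],c["fy"],c["cx"],c["cy"],np.round(c["mount"],4).tolist())
E
```

```text
{'time_s': 0.0, 'joint_pos': [65.289, 24.451, 4.23, 92.053, -1.953, 63.645, -3.844], 'joint_velocities': [-0.004, 0.015, -0.002, -0.058, 0.127, -0.043, 0.103], 'effort': [-0.0, -94.983, 3.761, -46.352, 0.019, 0.01, 0.0], 'ee_pos': [0.188, -0.648, 0.231], 'tcp_rot': [[0.961, 0.278, -0.0], [0.278, -0.961, 0.001], [-0.0, -0.001, -1.0]], 'force': [0.163, -0.155, 0.046], 'wrist_torque': [0.029, 0.035, -0.004], 'finger_force': 0.0, 'gripper_width': 1.001}
scene 499.2494655112778 499.2494655112778 316.9315443647042 193.10979323767134 [[0.6614, 0.6163, -0.4275, 1.0815], [0.75, -0.5396, 0.3825, -0.4842], [0.005, -0.5736, -0.8191, 1.0987], [0.0, 0.0, 0.0, 1.0]]
side 491.2747062375003 491.2747062375003 320.3442779270412 204.27550019539217 [[-0.9619, -0.1713, 0.2132, 0.2597], [-0.2735, 0.5961, -0.7549, 1.0434], [0.0023, -0.7844, -0.6202, 0.892], [0.0, 0.0, 0.0, 1.0]]
338.28307603401583 338.28307603401583 317.5266786301102 200.9391196454896 [[0.0009, -0.9653, -0.261, 0.0661], [1.0, 0.0004, 0.0018, -0.0005], [-0.0016, -0.261, 0.9653, -0.1427], [0.0, 0.0, 0.0, 1.0]]
```

View pics/scene0.png

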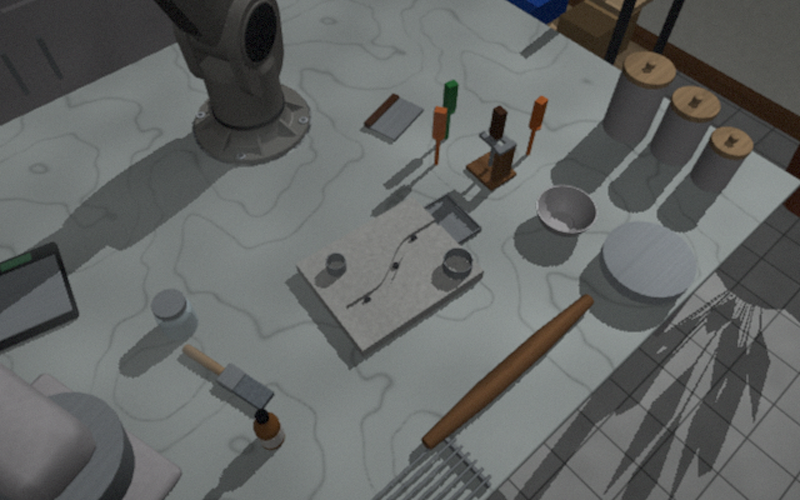

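View pics/side0.png

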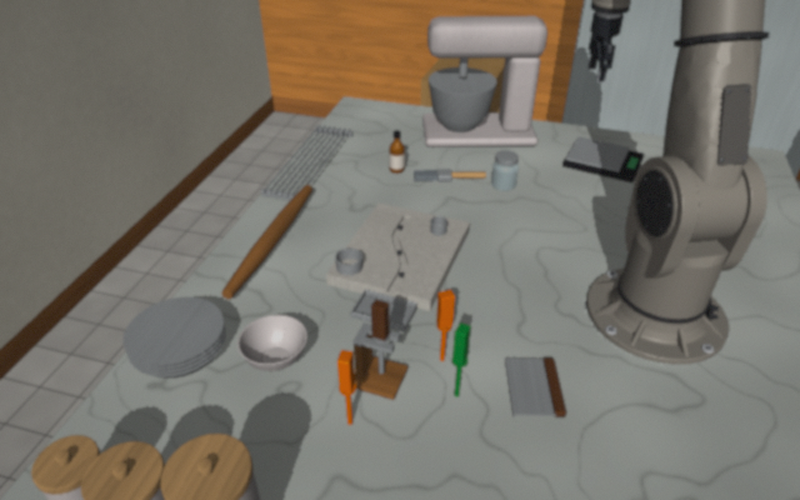

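The scene picture shows the dark brown pick in the rack at (498,123), with orange look-alikes at (440,123) and (538,112) and a green one at (450,97). The board spans (297,268), (365,350), (483,270) and (412,202), and the tray is at (455,218). In the side picture the pick is at (380,320), orange ones are at (446,310) and (346,372), and green is at (461,345). Only the brown-handled one hangs in the rack, so it fits the description. I'll confirm it in an enlarged crop.

```bash
cat > h.py <<'E'
from rig import *
import cv2,numpy as np
def cam(n,s=None):
    c=calibration(n)
    if n=="wrist":
        s=s or observe(); T=np.eye(4);T[:3,:3]=s["tcp_rot"];T[:3,3]=s["ee_pos"]; E=T@c["mount"]
    else: E=np.array(c["extrinsics"])
    return c,E
def ray(C,u,v):
    c,E=C; d=E[:3,:3]@np.array([(u-c["cx"])/c["fx"],(v-c["cy"])/c["fy"],1]); return E[:3,3],d/np.linalg.norm(d)
def onz(C,u,v,z):
    o,d=ray(C,u,v); return o+d*(z-o[2])/d[2]
def tri(rays):
    A=0;b=0
    for o,d in rays:
        P=np.eye(3)-np.outer(d,d);A=A+P;b=b+P@o
    x=np.linalg.solve(A,b); return x,[np.linalg.norm((np.eye(3)-np.outer(d,d))@(x-o))*1e3 for o,d in rays]
def proj(C,p):
    c,E=C; q=np.linalg.inv(E)@np.r_[p,1]; return np.array([c["cx"]+c["fx"]*q[0]/q[2],c["cy"]+c["fy"]*q[1]/q[2]])
E
python3 - <<'E'
from h import *
S=cam("scene");D=cam("side")
k=.8
for n,a,b in [("picktop",(498,108),(381,303)),("bd L/far",(297,268),(469,218)),("bd right",(483,270),(330,279)),("bd bottom",(365,350),(365,207)),("bd top",(412,202),(432,300))]:
    x,r=tri([ray(S,a[0]*k,a[1]*k),ray(D,b[0]*k,b[1]*k)]);print(n,x.round(3),np.round(r,1))
a=capture("scene")[60:240,230:450,::-1];b=capture("side")[170:330,230:400,::-1]
a=cv2.resize(a,(550,450)[:2],interpolation=cv2.INTER_CUBIC)
a=cv2.resize(capture("scene")[60:180,270:450,::-1],(400,267),interpolation=cv2.INTER_CUBIC)
b=cv2.resize(capture("side")[225:345,250:400,::-1],(400,320),interpolation=cv2.INTER_CUBIC)
im=np.zeros((320,800,3),np.uint8);im[:267,:400]=a;im[:,400:]=b;cv2.imwrite("pics/crop1.png",cv2.convertScaleAbs(im,alpha=1.5))
E
```

```text
picktop [0.495 0.324 0.193] [1.3 1.3]
bd L/far [ 0.438 -0.183  0.035] [5.3 5.3]
bd right [0.687 0.105 0.019] [2.4 2.4]
bd bottom [ 0.685 -0.185  0.027] [15.7 15.7]
bd top [0.458 0.114 0.021] [4.7 4.7]
```

View pics/crop1.png

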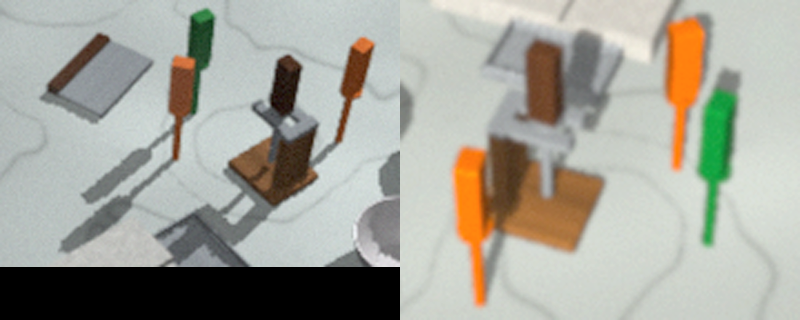

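The crop confirms the brown-handled pick hanging between the rack's grey prongs (crop (287,85) and (543,80)). The orange and green look-alikes stand apart from the rack. Next I'll locate them roughly and drive over the board to measure it.

```bash
python3 - <<'E'
from h import *
S=cam("scene");D=cam("side")
f=lambda p:(270+p[0]/2.2222,60+p[1]/2.225); g=lambda p:(250+(p[0]-400)/2.6667,225+p[1]/2.6667)
for n,a,b in [("orA tip",(176,160),(678,168)),("orA top",(183,62),(686,24)),("orB tip",(339,142),(481,304)),("orB top",(363,43),(470,152)),("green tip",(194,110),(708,243)),("green top",(202,14),(719,94)),("base bot/..",(272,203),(486,222)),("pick top",(288,61),(545,46))]:
    x,r=tri([ray(S,*f(a)),ray(D,*g(b))]);print(n,x.round(3),np.round(r,1))
for q in[(228,163),(272,203),(318,176)]:print("base scene",onz(S,*f(q),.01).round(3))
for q in[(605,180),(573,250),(486,230)]:print("base side",onz(D,*g(q),.01).round(3))
E
python3 -m crank '1 3.66 -3.23 -.5 0 0 0;1 3.66 -3.23 -.5 0 0 0;1 3.66 -3.23 -.5 0 0 0;1 3.66 -3.23 -.5 0 0 0;1 3.66 -3.23 -.5 0 0 0;1 3.66 -3.23 -.5 0 0 0;1 3.66 -3.23 -.5 0 0 0;1 3.66 -3.23 -.5 0 0 0;1 3.66 -3.23 -.5 0 0 0;1 3.66 -3.23 -.5 0 0 0'
```

```text
orA tip [ 0.401  0.247 -0.003] [2.5 2.5]
orA top [0.402 0.246 0.171] [1.2 1.2]
orB tip [ 0.523  0.434 -0.003] [1.7 1.7]
orB top [0.524 0.431 0.174] [1.3 1.3]
green tip [0.356 0.326 0.002] [0.8 0.8]
green top [0.358 0.32  0.174] [0.4 0.4]
base bot/.. [ 0.541  0.319 -0.033] [17.9 17.9]
pick top [0.498 0.324 0.192] [0.2 0.2]
base scene [0.461 0.286 0.01 ]
base scene [0.545 0.281 0.01 ]
base scene [0.553 0.359 0.01 ]
base side [0.456 0.288 0.01 ]
base side [0.462 0.37  0.01 ]
base side [0.539 0.37  0.01 ]
time_s: 1.3
ee_pos: [0.4501, -0.2345, 0.2819]
tcp_rot: [[0.961, 0.278, 0.001], [0.278, -0.961, -0.0], [0.0, 0.001, -1.0]]
force: [0.0, -0.2, -0.5]
gripper_width: 0.999
finger_force: 0.0
```

```bash
python3 -m crank '1 3.03 -2.7 -.3 0 0 0;1 3.03 -2.7 -.3 0 0 0;1 3.03 -2.7 -.3 0 0 0;1 3.03 -2.7 -.3 0 0 0;1 3.03 -2.7 -.3 0 0 0;1 3.03 -2.7 -.3 0 0 0;1 0 0 0 0 0 0;1 0 0 0 0 0 0;1 0 0 0 0 0 0'
python3 - <<'E'
from h import *
s=observe();i=capture("wrist");np.savez("w1.npz",i=i,p=s["ee_pos"],R=s["tcp_rot"])
cv2.imwrite("pics/w1.png",cv2.resize(i[:,:,::-1],(800,500),interpolation=cv2.INTER_CUBIC))
E
```

```text
time_s: 2.2
ee_pos: [0.5787, -0.0311, 0.2992]
tcp_rot: [[0.961, 0.277, -0.0], [0.277, -0.961, -0.0], [-0.001, 0.0, -1.0]]
force: [-0.4, -0.6, 0.2]
gripper_width: 1.001
finger_force: 0.0
```

View pics/w1.png

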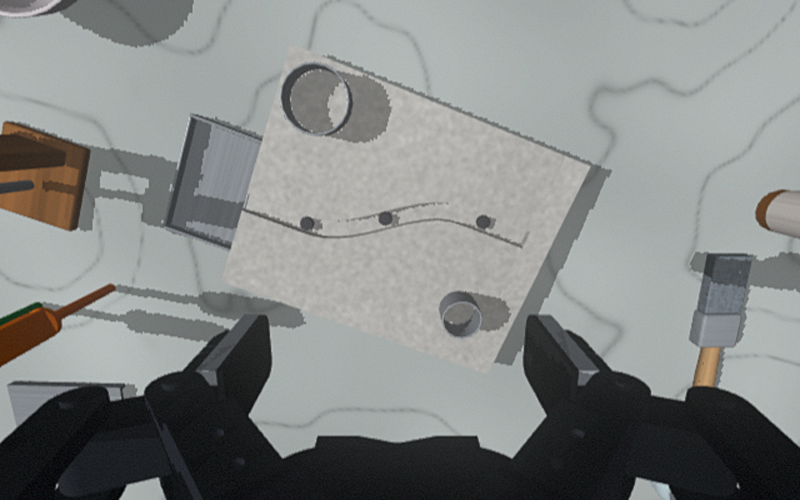

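The wrist view shows the board corners near (290,48), (592,166), (490,373) and (222,285). The mouth and tray are on the left at (243,208), and the groove's closed end is near (525,240). The weights are at (307,223), (386,219) and (484,222). Next is the board pose from a colour mask.

```bash
cat > board.py <<'E'
from h import *
def corners(i,poly):
    lab=cv2.cvtColor(np.ascontiguousarray(i),cv2.COLOR_RGB2LAB).astype(int)
    m=((lab[...,1]>=127)&(lab[...,2]>=127)&(lab[...,0]>35)).astype(np.uint8)*255
    k=np.zeros_like(m);cv2.fillPoly(k,[np.int32(poly)],255);k=cv2.dilate(k,np.ones((25,25)));m&=k
    m=cv2.morphologyEx(m,cv2.MORPH_OPEN,np.ones((3,3)))
    m=cv2.morphologyEx(m,cv2.MORPH_CLOSE,np.ones((9,9)))
    c=max(cv2.findContours(m,0,1)[0],key=cv2.contourArea)[:,0].astype(float)
    L=[];P=np.array(poly,float)
    for a,b in zip(P,np.roll(P,-1,0)):
        t=(b-a)/np.linalg.norm(b-a);n=np.array([-t[1],t[0]]);q=c-a
        s=c[(abs(q@n)<7)&(q@t>15)&(q@t<np.linalg.norm(b-a)-15)]
        for _ in range(5):
            vx,vy,x,y=cv2.fitLine(s.astype(np.float32),cv2.DIST_HUBER,0,.01,.01).ravel();e=abs((s-[x,y])@[-vy,vx]);s=s[e<max(1,2*e.std())]
        L.append(np.cross([x,y,1],[x+vx,y+vy,1]));print("edge",len(s),e.std().round(2))
    o=[]
    for j in range(4):
        p=np.cross(L[j-1],L[j]);o.append(p[:2]/p[2])
    return np.array(o),m
E
python3 - <<'E'
from board import *
d=np.load("w1.npz");W=cam("wrist",dict(tcp_rot=d["R"],ee_pos=d["p"]))
c,m=corners(d["i"],np.array([(290,48),(592,166),(490,373),(222,285)])*.8)
cv2.imwrite("pics/m1.png",m)
print(c.round(1)); w=np.array([onz(W,*p,.03) for p in c]);print(w.round(4))
print("sides",np.linalg.norm(w-np.roll(w,-1,0),axis=1).round(4),"centre",w.mean(0).round(4))
S=cam("scene");D=cam("side")
print("scene proj",[proj(S,p).round(1).tolist() for p in w]);print("side proj",[proj(D,p).round(1).tolist() for p in w])
for q in[(307,223),(386,219),(484,222)]:print("wt",onz(W,q[0]*.8,q[1]*.8,.027).round(4))
# refined corners in fixed views
for n,C in(("scene",S),("side",D)):
    try:
        cc,_=corners(capture(n),[proj(C,p) for p in w]);print(n,cc.round(1).tolist())
        for a,b in zip(c,cc):
            x,r=tri([ray(W,*a),ray(C,*b)]);print(x.round(4),np.round(r,1))
    except Exception as e:print(n,e)
E
```

```text
edge 213 0.25
edge 139 0.25
edge 182 0.25
edge 149 0.22
[[232.2  34.6]
 [472.5 132.3]
 [389.9 298.6]
 [176.7 224.8]]
[[ 0.693   0.1004  0.03  ]
 [ 0.6684 -0.1986  0.03  ]
 [ 0.4296 -0.1777  0.03  ]
 [ 0.4544  0.1209  0.03  ]]
sides [0.3001 0.2397 0.2997 0.2394] centre [ 0.5614 -0.0388  0.03  ]
scene proj [[386.5, 216.0], [289.2, 281.0], [235.8, 211.1], [329.2, 156.8]]
side proj [[261.3, 218.9], [302.9, 162.0], [375.8, 177.7], [344.7, 240.2]]
wt [0.5374 0.05   0.027 ]
wt [ 0.5632 -0.0246  0.027 ]
wt [ 0.5874 -0.1195  0.027 ]
edge 55 0.28
edge 46 0.29
edge 54 0.26
edge 26 0.25
scene [[383.8, 222.1], [289.8, 284.8], [236.3, 212.8], [331.6, 155.7]]
[0.6935 0.1024 0.003 ] [5.8 5.8]
[ 0.6708 -0.2021  0.0195] [2.1 2.1]
[ 0.4299 -0.1786  0.0262] [2. 2.]
[0.4677 0.1139 0.0543] [2.3 2.3]
edge 31 0.27
edge 42 0.25
edge 30 0.24
edge 1 0.0
side [[249.3, 231.0], [303.4, 162.6], [378.1, 178.3], [350.8, 231.0]]
[ 0.7109  0.1155 -0.008 ] [13.7 13.7]
[ 0.6681 -0.2005  0.0264] [0.6 0.6]
[ 0.4248 -0.1814  0.0247] [2.2 2.2]
[0.4522 0.1111 0.0494] [11.1 11.1]
```

Board pose: the side lengths match 0.240 × 0.300 at z = 0.03, the centre is (0.5614, −0.0388) and the yaw is about −4.8°. The weights lie on the centre line within 1 mm. Now to the rack for two wrist views.

```bash
python3 -m crank '1 0 0 0 0 0 7;1 0 0 0 0 0 7;1 0 0 0 0 0 7;1 -2.2 -3.6 -.4 0 0 0;1 -2.2 -3.6 -.4 0 0 0;1 -2.2 -3.6 -.4 0 0 0;1 -2.2 -3.6 -.4 0 0 0;1 -2.2 -3.6 -.4 0 0 0;1 -2.2 -3.6 -.4 0 0 0;1 -2.2 -3.6 -.4 0 0 0' >/dev/null
python3 -m crank '1 -2 -3.2 -.2 0 0 0;1 0 0 0 0 0 0;1 0 0 0 0 0 0;1 0 0 0 0 0 0'
cat > snap.py <<'E'
from h import *
import sys
n=sys.argv[1];s=observe();i=capture("wrist");np.savez(n+".npz",i=i,p=s["ee_pos"],R=s["tcp_rot"])
cv2.imwrite(f"pics/{n}.png",cv2.resize(i[:,:,::-1],(800,500),interpolation=cv2.INTER_CUBIC))
E
python3 snap.py w2
python3 -m crank '1 0 -3.5 0 0 0 0;1 0 -3.5 0 0 0 0;1 0 0 0 0 0 0;1 0 0 0 0 0 0;1 0 0 0 0 0 0'
python3 snap.py w3
python3 - <<'E'
import cv2,numpy as np
a=cv2.imread("pics/w2.png");b=cv2.imread("pics/w3.png")
cv2.imwrite("pics/w23.png",np.hstack([a[:400,200:600],b[:400,200:600]]))
E
```

```text
time_s: 3.75
ee_pos: [0.4303, 0.2664, 0.3293]
tcp_rot: [[0.996, -0.086, 0.0], [-0.086, -0.996, -0.0], [0.0, 0.0, -1.0]]
force: [0.4, 0.2, -0.0]
gripper_width: 1.001
finger_force: 0.0
time_s: 4.3
ee_pos: [0.4362, 0.336, 0.3291]
tcp_rot: [[0.996, -0.086, -0.0], [-0.086, -0.996, -0.001], [-0.0, 0.001, -1.0]]
force: [-0.0, 0.5, 0.2]
gripper_width: 1.001
finger_force: 0.0
```

View pics/w23.png

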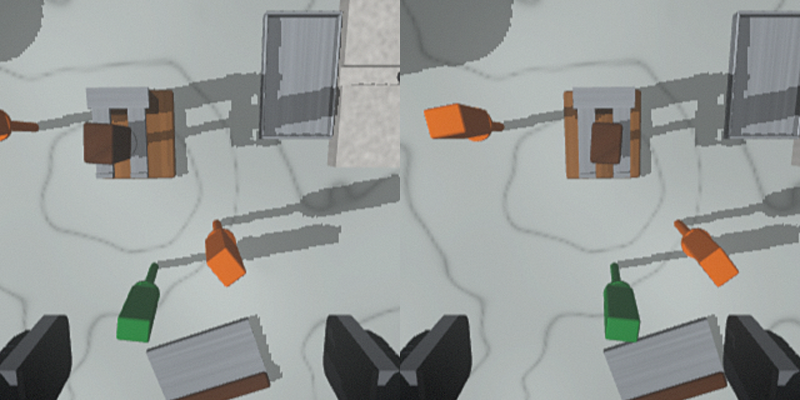

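The two wrist views (left and right halves) show the pick's handle between the prongs at (105,142) and (606,142). The rack is nearly square with the tool, and the slot opens down the image, towards the robot. I'll enlarge it to read the corners.

Run:
```python
import cv2,numpy as np
o=[]
for n,x0 in(("w2",220),("w3",282)):
    i=np.load(n+".npz")["i"][62:152,x0:x0+80,::-1]
    o.append(cv2.resize(cv2.convertScaleAbs(i,alpha=1.6),(400,450),interpolation=cv2.INTER_CUBIC))
cv2.imwrite("pics/rk.png",np.hstack(o))
```

```text
(no output)
```

View pics/rk.png

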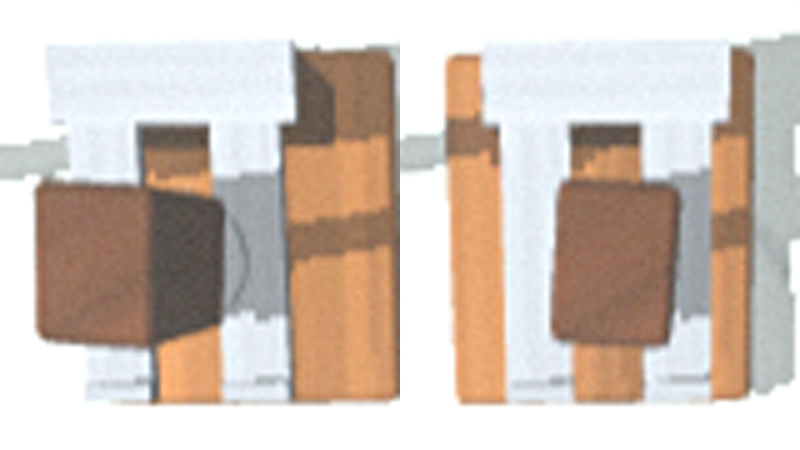

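Run:
```python
from h import *
C={}
for n in("w2","w3"):
    d=np.load(n+".npz");C[n]=cam("wrist",dict(tcp_rot=d["R"],ee_pos=d["p"]))
P={"topTL":((38,184),(561,180)),"topTR":((149,187),(680,185)),"topBR":((150,345),(668,345)),"topBL":((38,338),(552,340)),
"slotL":((137,122),(570,122)),"slotR":((211,122),(641,122)),"frLo":((88,400),(508,402)),"frLi":((152,402),(572,402)),"frRi":((222,401),(640,402)),"frRo":((290,402),(711,402)),
"barL":((46,45),(482,43)),"barR":((296,43),(728,42)),"barBL":((50,122),(487,122)),"barBR":((293,122),(728,122))}
X={}
for k,(a,b) in P.items():
    ra=ray(C["w2"],220+a[0]/5,62+a[1]/5);rb=ray(C["w3"],282+(b[0]-400)/5,62+b[1]/5)
    x,r=tri([ra,rb]);X[k]=x;print(k,x.round(4),np.round(r[0],1), [ (o+d*(((.19 if k[:3]=="top" else .11)-o[2])/d[2])).round(4)[:2].tolist() for o,d in(ra,rb)])
t=np.mean([X[k] for k in X if k[:3]=="top"],0);print("top centre",t.round(4))
for a,b in(("frLi","slotL"),("frRi","slotR"),("topBL","topTL"),("topBR","topTR"),("barBL","barBR"),("barL","barR"),("frLo","frRo")):
    v=X[b]-X[a];print(a,b,np.degrees(np.arctan2(v[1],v[0])).round(1),np.linalg.norm(v[:2]).round(4))
```

```text
topTL [0.5108 0.3321 0.1874] 0.3 [[0.5104, 0.3315], [0.511, 0.3321]]
topTR [0.5085 0.3134 0.1927] 0.1 [[0.5085, 0.3139], [0.5086, 0.3132]]
topBR [0.4839 0.317  0.1909] 0.0 [[0.4839, 0.3172], [0.4838, 0.3169]]
topBL [0.4863 0.3358 0.188 ] 0.2 [[0.4866, 0.3352], [0.4862, 0.3358]]
slotL [0.5248 0.3296 0.1096] 0.1 [[0.5248, 0.3295], [0.5247, 0.3296]]
slotR [0.5237 0.3151 0.1064] 0.1 [[0.5235, 0.3146], [0.5234, 0.3153]]
frLo [0.4701 0.3475 0.1106] 0.3 [[0.4703, 0.3476], [0.4698, 0.3476]]
frLi [0.4687 0.3341 0.1107] 0.0 [[0.4687, 0.3342], [0.4686, 0.3341]]
frRi [0.4674 0.3197 0.1085] 0.2 [[0.4676, 0.3194], [0.4674, 0.3197]]
frRo [0.4663 0.3049 0.1118] 0.0 [[0.4662, 0.3051], [0.4661, 0.3048]]
barL [0.5412 0.346  0.1087] 0.1 [[0.5409, 0.3457], [0.5412, 0.3459]]
barR [0.5377 0.2962 0.1044] 0.0 [[0.537, 0.2956], [0.5372, 0.2967]]
barBL [0.5259 0.3462 0.1137] 0.1 [[0.5263, 0.3471], [0.5261, 0.3464]]
barBR [0.5219 0.2978 0.1117] 0.1 [[0.5221, 0.298], [0.5219, 0.2976]]
top centre [0.4974 0.3246 0.1897]
frLi slotL -4.5 0.0562
frRi slotR -4.6 0.0565
topBL topTL -8.5 0.0248
topBR topTR -8.3 0.0248
barBL barBR -94.7 0.0486
barL barR -94.0 0.0499
frLo frRo -95.0 0.0428
```

Rack origin is about (0.498, 0.3244) with yaw about −4.7°. The prong tops triangulate to 0.110. The pick's top centre is (0.4974, 0.3246, 0.190) and its handle is turned to about −8.4°. Moving to grasp.

```bash
python3 -m crank '1 3.1 .3 0 0 0 0;1 3.1 .3 0 0 0 0;1 0 0 2 0 0 3.5;1 0 0 3.5 0 0 0;1 0 0 3.5 0 0 0;1 0 0 3.5 0 0 0;1 0 0 3 0 0 0;1 0 0 2 0 0 0;1 0 0 1.8 0 0 0;1 0 0 0 0 0 0'; python3 -m crank '1 0 0 0 0 0 0;1 0 0 0 0 0 0'
```

```text
time_s: 5.35
ee_pos: [0.4963, 0.3241, 0.1344]
tcp_rot: [[0.989, -0.147, -0.003], [-0.147, -0.989, -0.002], [-0.002, 0.003, -1.0]]
force: [0.1, 1.2, 0.4]
gripper_width: 1.005
finger_force: 0.0
time_s: 5.55
ee_pos: [0.4976, 0.3261, 0.1377]
tcp_rot: [[0.989, -0.146, 0.001], [-0.146, -0.989, 0.001], [0.001, -0.001, -1.0]]
force: [-0.2, 0.9, -0.1]
gripper_width: 1.004
finger_force: 0.0
```

```bash
python3 -m crank '1 0 .15 .1 0 0 0;1 0 0 0 0 0 0;0 0 0 0 0 0 0;0 0 0 0 0 0 0;0 0 0 0 0 0 0;0 0 0 0 0 0 0;0 0 0 0 0 0 0;0 0 0 0 0 0 0;0 0 0 0 0 0 0;0 0 0 0 0 0 0' 60;  python3 -m crank '0 0 0 0 0 0 0;0 0 0 0 0 0 0;0 0 0 0 0 0 0'
```

```text
time_s: 6.55
ee_pos: [0.4967, 0.3247, 0.1355]
tcp_rot: [[0.989, -0.145, 0.0], [-0.145, -0.989, 0.0], [0.0, -0.0, -1.0]]
force: [-1.0, -0.6, 3.7]
gripper_width: 0.23
finger_force: 58.6
time_s: 6.85
ee_pos: [0.4967, 0.3247, 0.1354]
tcp_rot: [[0.989, -0.145, 0.0], [-0.145, -0.989, 0.0], [0.0, -0.0, -1.0]]
force: [-1.3, 0.3, 3.6]
gripper_width: 0.227
finger_force: 58.7
```

Grip is good: opening 0.23 and TCP z 0.1355 put the tip at 0.020. I'll raise it, square up, draw it out, lift and check.

```bash
python3 -m crank '0 0 0 -.6 0 0 0;0 0 0 -.6 0 0 0;0 0 0 0 0 0 -3.6;0 0 0 0 0 0 0;0 -1 0 0 0 0 0;0 -1.5 0 0 0 0 0;0 -1.5 0 0 0 0 0;0 -1.5 0 0 0 0 0;0 -1 0 0 0 0 0;0 0 0 0 0 0 0'; python3 -m crank '0 0 0 -2.5 0 0 0;0 0 0 -3.5 0 0 0;0 0 0 -3.5 0 0 0;0 0 0 0 0 0 0;0 0 0 0 0 0 0;0 0 0 0 0 0 0'; python3 snap.py w4
```

```text
time_s: 7.85
ee_pos: [0.4303, 0.3304, 0.1476]
tcp_rot: [[0.997, -0.081, 0.0], [-0.081, -0.997, -0.0], [0.0, 0.0, -1.0]]
force: [0.1, 0.5, -0.7]
gripper_width: 0.223
finger_force: 58.6
time_s: 8.45
ee_pos: [0.4318, 0.3295, 0.2415]
tcp_rot: [[0.997, -0.083, -0.001], [-0.083, -0.997, -0.001], [-0.001, 0.001, -1.0]]
force: [-0.3, -0.4, -1.3]
gripper_width: 0.228
finger_force: 58.9
```

View pics/w4.png

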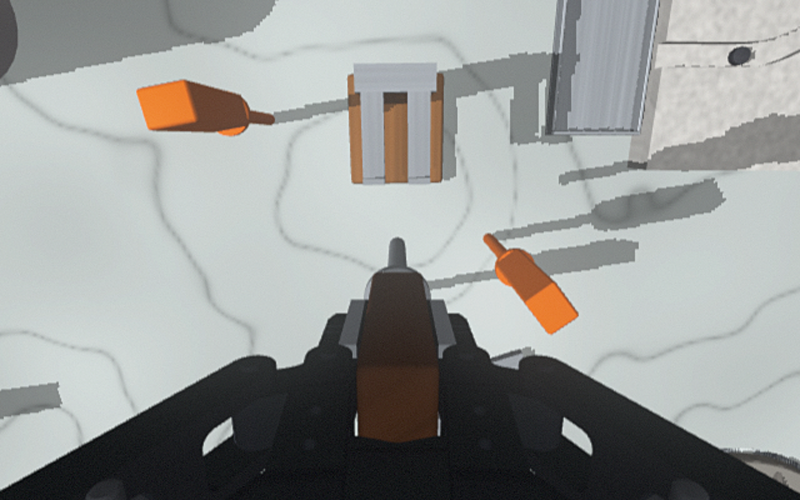

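The picture shows the pick held upright, its rod tip at about (398,238), the handle centred between the pads and the rack empty. I'll compute the tip's offset in the tool frame and the way to groove0.

Run:
```python
from h import *
c=calibration("wrist");M=np.array(c["mount"])
for q in[(390.5,242),(398,237.5),(405,242)]:
    d=M[:3,:3]@[(q[0]*.8-c["cx"])/c["fx"],(q[1]*.8-c["cy"])/c["fy"],1];o=M[:3,3];print((o+d*(.1155-o[2])/d[2]).round(4))
g=np.load("w4.npz")["i"]
hsv=cv2.cvtColor(np.ascontiguousarray(g),cv2.COLOR_RGB2HSV)
for r in range(188,204,3):print(r,g[r,306:332].sum(1).tolist())
b=np.radians(-4.8);R=np.array([[np.cos(b),-np.sin(b)],[np.sin(b),np.cos(b)]]);cen=np.array([.5614,-.0388])
G=np.array([[32,-115],[32,-80.4],[31.3,-45.9],[19.2,-13.7],[0,15],[-19.2,43.7],[-31.3,75.9],[-32,110.4],[-32,145],[-32,163]])/1e3
print((cen+G@R.T).round(4))
s=observe();t=np.array(s["tcp_rot"]);print(t.T@(np.r_[cen+R@G[0],.1555]-s["ee_pos"]))
```

```text
[ 0.0022 -0.0041  0.1155]
[0.0051 0.0007 0.1155]
[0.0022 0.0051 0.1155]
188 [638, 635, 640, 634, 642, 641, 629, 638, 642, 649, 647, 648, 653, 649, 650, 646, 641, 638, 640, 642, 641, 637, 640, 640, 640, 644]
191 [640, 634, 634, 638, 637, 648, 647, 536, 374, 303, 282, 268, 247, 251, 274, 355, 546, 645, 645, 648, 638, 642, 642, 639, 640, 641]
194 [630, 639, 629, 638, 647, 619, 386, 338, 318, 307, 287, 267, 268, 264, 270, 265, 238, 365, 650, 652, 635, 636, 637, 641, 640, 647]
197 [637, 633, 634, 647, 643, 465, 359, 339, 322, 311, 291, 273, 271, 268, 267, 258, 252, 260, 539, 650, 643, 643, 636, 642, 639, 640]
200 [635, 640, 636, 640, 646, 426, 348, 330, 313, 297, 285, 272, 269, 267, 256, 253, 251, 249, 437, 655, 649, 645, 638, 641, 643, 641]
203 [638, 632, 640, 650, 612, 398, 345, 335, 306, 300, 277, 273, 272, 267, 265, 260, 245, 239, 352, 644, 653, 641, 643, 643, 646, 636]
[[ 0.5837 -0.1561]
 [ 0.5866 -0.1216]
 [ 0.5887 -0.0872]
 [ 0.5794 -0.0541]
 [ 0.5627 -0.0239]
 [ 0.5459  0.0064]
 [ 0.5366  0.0395]
 [ 0.5388  0.0739]
 [ 0.5416  0.1084]
 [ 0.5432  0.1263]]
[0.1919127  0.47116267 0.08600671]
```

```bash
python3 -m crank '0 1 2.3 0 0 0 0;0 1.6 4 0 0 0 0;0 1.6 4 0 0 0 0;0 1.6 4 0 0 0 0;0 1.6 4 0 0 0 0;0 1.6 4 0 0 0 0;0 1.6 4 0 0 0 0;0 1.6 4 0 0 0 0;0 1.6 4 0 0 0 0;0 1.6 4 0 0 0 0' >/dev/null; python3 -m crank '0 1.6 4 0 0 0 0;0 1.6 3.5 0 0 0 0;0 .6 1.2 1 0 0 0;0 0 0 1 0 0 0;0 0 0 1 0 0 0;0 0 0 0 0 0 0;0 0 0 0 0 0 0;0 0 0 0 0 0 0'
python3 snap.py w5
python3 - <<'E'
from h import *
s=observe();t=np.array(s["tcp_rot"]);print(s["ee_pos"],t.T@(np.r_[.5837,-.1561,.1555]-s["ee_pos"]))
d=np.load("w5.npz");W=cam("wrist",dict(tcp_rot=d["R"],ee_pos=d["p"]))
print("groove0 px x1.25",proj(W,[.5837,-.1561,.02])*1.25, "endwall",proj(W,[.5829,-.1651,.03])*1.25,"tip", proj(W,np.array(s["ee_pos"])+t@[0,.0005,.1155])*1.25)
E
```

```text
time_s: 10.3
ee_pos: [0.5845, -0.1535, 0.2129]
tcp_rot: [[0.997, -0.082, 0.001], [-0.082, -0.997, -0.0], [0.001, -0.0, -1.0]]
force: [-0.1, 1.0, -1.2]
gripper_width: 0.224
finger_force: 58.9
[ 0.58451974 -0.15374825  0.21296173] [-0.0006756   0.00240818  0.05746127]
groove0 px x1.25 [400.03577513 222.52372254] endwall [411.66428919 225.08397851] tip [398.09641502 245.28144098]
```

View pics/w5.png

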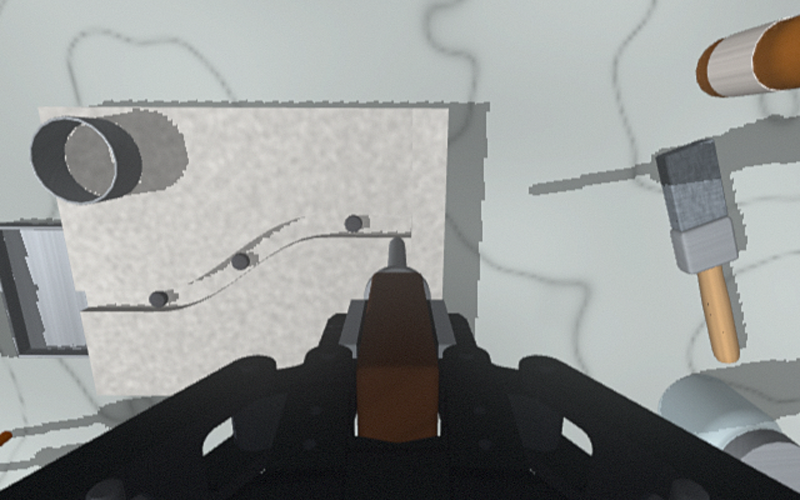

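The view shows the tip above the closed end. The groove's end wall is at column 412 (predicted 411.7) and the nearest weight is at (353,223), clear of the tip. Descending, with a check before floor contact.

```bash
python3 -m crank '0 -.07 .2 2 0 0 0;0 0 0 2 0 0 0;0 0 0 1.2 0 0 0;0 0 0 .8 0 0 0;0 0 0 0 0 0 0;0 0 0 0 0 0 0;0 0 0 0 0 0 0'; python3 -c "
from h import *
s=observe();t=np.array(s['tcp_rot']);print(t.T@(np.r_[.5837,-.1561,.1355]-s['ee_pos']))"
```

```text
time_s: 11.05
ee_pos: [0.5839, -0.1563, 0.1532]
tcp_rot: [[0.997, -0.083, 0.001], [-0.083, -0.997, -0.0], [0.001, 0.0, -1.0]]
force: [0.2, -0.7, -1.1]
gripper_width: 0.227
finger_force: 58.9
[-0.00023082 -0.00017632  0.01769022]
```

```bash
python3 -m crank '0 0 0 .8 0 0 0;0 0 0 .5 0 0 0;0 0 0 .3 0 0 0;0 0 0 0 0 0 0;0 0 0 0 0 0 0'; python3 -m crank '0 0 0 .1 0 0 0;0 0 0 0 0 0 0;0 0 0 0 0 0 0'; python3 -m crank '0 0 0 .1 0 0 0;0 0 0 0 0 0 0;0 0 0 0 0 0 0'
```

```text
time_s: 11.55
ee_pos: [0.5834, -0.1562, 0.1363]
tcp_rot: [[0.997, -0.083, -0.0], [-0.083, -0.997, 0.0], [-0.0, -0.0, -1.0]]
force: [0.6, 0.4, -1.1]
gripper_width: 0.225
finger_force: 59.0
time_s: 11.85
ee_pos: [0.5835, -0.1563, 0.1355]
tcp_rot: [[0.997, -0.083, 0.0], [-0.083, -0.997, 0.0], [0.0, -0.0, -1.0]]
force: [0.5, -0.9, 0.2]
gripper_width: 0.222
finger_force: 59.2
time_s: 12.15
ee_pos: [0.5839, -0.1563, 0.1353]
tcp_rot: [[0.997, -0.083, 0.001], [-0.083, -0.997, -0.0], [0.001, 0.0, -1.0]]
force: [-2.2, 0.2, 12.5]
gripper_width: 0.226
finger_force: 60.9
```

The tip touches the floor at TCP z 0.1353. Next I'll work out the groove in round tool-frame steps.

```bash
cat > g.py <<'E'
from h import *
b=np.radians(-4.8);R=np.array([[np.cos(b),-np.sin(b)],[np.sin(b),np.cos(b)]]);cen=np.array([.5614,-.0388])
def where():
    s=observe();t=np.array(s["tcp_rot"]);p=np.array(s["ee_pos"])+t@[0,.0005,.1155]
    print("tip in board mm",((p[:2]-cen)@R*1e3).round(1),"z",(p[2]*1e3).round(1),"F",np.round(s["force"],1),"t",s["time_s"],"yaw",np.degrees(np.arctan2(t[1,0],t[0,0])).round(2))
if __name__=="__main__":where()
E
python3 - <<'E'
from g import *
from scipy.interpolate import CubicSpline
where()
G=np.array([[32,-115],[32,-80.4],[31.3,-45.9],[19.2,-13.7],[0,15],[-19.2,43.7],[-31.3,75.9],[-32,110.4],[-32,145],[-32,163]])
l=np.r_[0,np.cumsum(np.linalg.norm(np.diff(G,axis=0),axis=1))];f=CubicSpline(l,G,bc_type="natural")
P=f(np.linspace(0,l[-1],43));D=np.diff(P,axis=0)
for i in range(42):print(i,P[i+1].round(1),"row",(D[i]*[.1,-.1]).round(2))
E
```

```text
tip in board mm [  32.4 -115.7] z 19.8 F [-2.2  0.2 12.5] t 12.15 yaw -4.76
0 [  31.9 -108. ] row [-0.01 -0.7 ]
1 [  31.8 -101. ] row [-0.01 -0.7 ]
2 [ 31.8 -94. ] row [-0.  -0.7]
3 [ 31.9 -87. ] row [ 0.01 -0.7 ]
4 [ 32. -80.] row [ 0.02 -0.7 ]
5 [ 32.3 -72.9] row [ 0.02 -0.7 ]
6 [ 32.5 -65.9] row [ 0.02 -0.7 ]
7 [ 32.4 -58.9] row [-0.  -0.7]
8 [ 32.1 -51.9] row [-0.04 -0.7 ]
9 [ 31.1 -45. ] row [-0.09 -0.69]
10 [ 29.6 -38.2] row [-0.15 -0.68]
11 [ 27.5 -31.5] row [-0.21 -0.67]
12 [ 24.9 -25. ] row [-0.26 -0.66]
13 [ 21.8 -18.6] row [-0.3  -0.64]
14 [ 18.4 -12.4] row [-0.34 -0.62]
15 [14.8 -6.4] row [-0.36 -0.6 ]
16 [11.  -0.5] row [-0.38 -0.59]
17 [7.  5.3] row [-0.4  -0.58]
18 [ 2.9 11. ] row [-0.41 -0.57]
19 [-1.2 16.6] row [-0.41 -0.57]
20 [-5.3 22.3] row [-0.41 -0.57]
21 [-9.3 28. ] row [-0.4  -0.57]
22 [-13.2  33.8] row [-0.39 -0.58]
23 [-16.9  39.8] row [-0.37 -0.59]
24 [-20.4  45.9] row [-0.35 -0.61]
25 [-23.6  52.2] row [-0.32 -0.63]
26 [-26.4  58.7] row [-0.28 -0.65]
27 [-28.8  65.3] row [-0.23 -0.66]
28 [-30.6  72.1] row [-0.18 -0.68]
29 [-31.7  78.9] row [-0.12 -0.69]
30 [-32.3  85.9] row [-0.06 -0.69]
31 [-32.5  92.9] row [-0.01 -0.7 ]
32 [-32.3  99.9] row [ 0.01 -0.7 ]
33 [-32.1 107. ] row [ 0.02 -0.7 ]
34 [-31.9 114. ] row [ 0.02 -0.7 ]
35 [-31.9 121. ] row [ 0.01 -0.7 ]
36 [-31.9 128. ] row [-0.  -0.7]
37 [-31.9 135. ] row [-0.01 -0.7 ]
38 [-32. 142.] row [-0.01 -0.7 ]
39 [-32. 149.] row [-0.  -0.7]
40 [-32. 156.] row [-0.  -0.7]
41 [-32. 163.] row [ 0.  -0.7]
```

```bash
python3 -m crank '0 -.04 -.4 -.03 0 0 0;0 0 -.7 0 0 0 0;0 0 -.7 0 0 0 0;0 0 -.7 0 0 0 0;0 0 -.7 0 0 0 0;0 0 -.7 0 0 0 0;0 0 -.7 0 0 0 0;0 0 -.7 0 0 0 0;0 -.02 -.7 0 0 0 0;0 0 0 0 0 0 0' | grep -A0 force; python3 g.py
```

```text
force: [0.3, -0.9, 7.3]
--
finger_force: 59.9
tip in board mm [ 31.9 -55.2] z 19.9 F [ 0.3 -0.9  7.3] t 13.15 yaw -4.72
```

```bash
python3 -m crank '0 0 -.35 0 0 0 0;0 -.09 -.69 0 0 0 0;0 -.15 -.68 0 0 0 0;0 -.21 -.67 0 0 0 0;0 -.26 -.66 0 0 0 0;0 -.3 -.64 0 0 0 0;0 -.34 -.62 0 0 0 0;0 -.36 -.6 0 0 0 0;0 -.38 -.59 0 0 0 0;0 0 0 0 0 0 0' | grep -A0 force; python3 g.py
```

```text
force: [0.8, 0.4, 5.8]
--
finger_force: 59.7
tip in board mm [10.8 -0.2] z 19.9 F [0.8 0.4 5.8] t 14.15 yaw -4.72
```

```bash
python3 -m crank '0 -.39 -.57 0 0 0 0;0 -.41 -.57 0 0 0 0;0 -.41 -.57 0 0 0 0;0 -.41 -.57 0 0 0 0;0 -.4 -.57 0 0 0 0;0 -.39 -.58 0 0 0 0;0 -.37 -.59 0 0 0 0;0 -.35 -.61 0 0 0 0;0 -.32 -.63 0 0 0 0;0 0 0 0 0 0 0' | grep -A0 force; python3 g.py
```

```text
force: [0.4, -0.4, 5.5]
--
finger_force: 59.8
tip in board mm [-23.8  52.4] z 19.9 F [ 0.4 -0.4  5.5] t 15.15 yaw -4.72
```

```bash
python3 -m crank '0 -.27 -.65 0 0 0 0;0 -.23 -.66 0 0 0 0;0 -.18 -.68 0 0 0 0;0 -.11 -.69 0 0 0 0;0 -.03 -.69 0 0 0 0;0 0 -.7 0 0 0 0;0 .01 -.7 0 0 0 0;0 .01 -.7 0 0 0 0;0 0 -.7 0 0 0 0;0 0 0 0 0 0 0' | grep -A0 force; python3 g.py; python3 snap.py w6
```

```text
force: [0.2, -0.8, 8.0]
--
finger_force: 60.1
tip in board mm [-31.7 114.1] z 19.8 F [ 0.2 -0.8  8. ] t 16.15 yaw -4.72
```

View pics/w6.png

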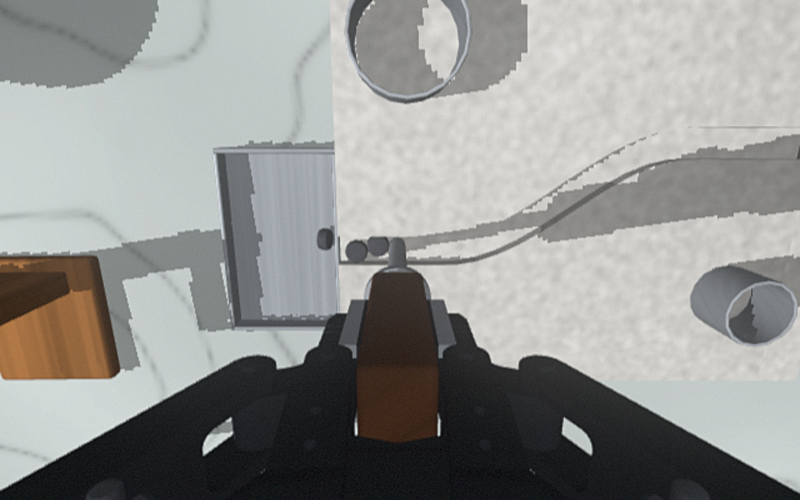

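The picture shows the first weight in the tray at (325,239). The other two are at (357,251) and (377,244), ahead of the tip. On to 13 mm past the edge.

```bash
python3 -m crank '0 0 -.7 0 0 0 0;0 0 -.7 0 0 0 0;0 0 -.7 0 0 0 0;0 0 -.7 0 0 0 0;0 0 -.7 0 0 0 0;0 0 -.7 0 0 0 0;0 0 -.7 0 0 0 0;0 0 0 0 0 0 0;0 0 0 0 0 0 0' | grep -A0 force; python3 g.py; python3 snap.py w7
```

```text
force: [0.3, -0.2, -0.8]
--
finger_force: 58.8
tip in board mm [-32.7 162.5] z 19.0 F [ 0.3 -0.2 -0.8] t 17.1 yaw -4.74
```

View pics/w7.png

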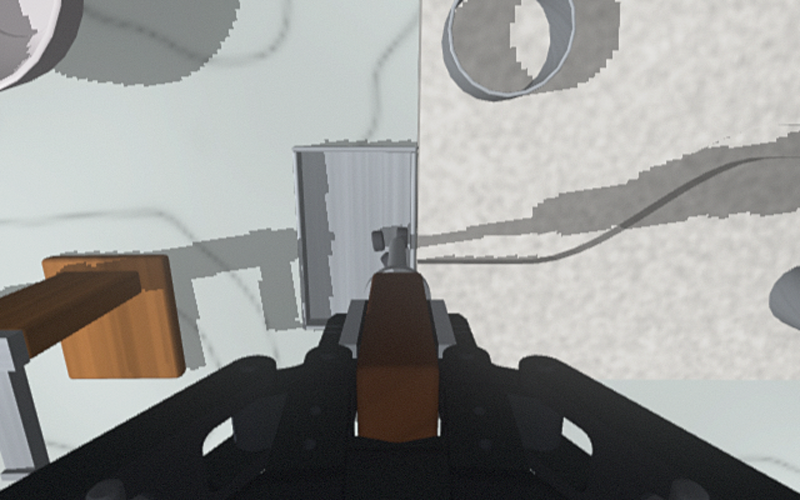

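The groove is empty now and the weights lie in the tray beside the tip at (378,240), (385,258) and (404,237). I'll raise the pick straight up and head back.

```bash
python3 -m crank '0 0 0 -1 0 0 0;0 0 0 -2 0 0 0;0 0 0 -3 0 0 0;0 0 0 -3.5 0 0 0;0 0 0 -3 0 0 0;0 0 0 0 0 0 0;0 0 0 0 0 0 0' |grep time; python3 -c "
from g import *
import subprocess
subprocess.run(['python3','snap.py','w8'])
s=observe();t=np.array(s['tcp_rot']);print(s['ee_pos'],t.T@(np.r_[.4372,.3299,.1475]-s['ee_pos']))
i=np.load('w8.npz')['i'];d=np.load('w8.npz');W=cam('wrist',dict(tcp_rot=d['R'],ee_pos=d['p']))
tr=cen+R@np.array([0,.1875]);u,v=proj(W,np.r_[tr,.003]).astype(int);print(u,v)
cv2.imwrite('pics/c8.png',cv2.resize(i[max(v-60,0):v+60,max(u-60,0):u+100,::-1],None,fx=5,fy=5,interpolation=cv2.INTER_CUBIC))"
```

```text
time_s: 17.85
this script no longer has the robotException ignored in: <_io.TextIOWrapper mode='rw' encoding='UTF-8'>
Traceback (most recent call last):
BrokenPipeError: [Errno 32] Broken pipe
```

All 10 picture views are used, so from here I check numerically. I'll find the dark weight blobs in the tray and work out the shift to the rack.

```bash
cat > tray.py <<'E'
from g import *
s=observe();i=capture("wrist");W=cam("wrist",s);t=np.array(s["tcp_rot"])
print(s["ee_pos"],"to pre-hang cm",(t.T@(np.r_[.4372,.3299,.1475]-s["ee_pos"])*100).round(2))
# rectify z=.01 plane, 1 px = 0.5 mm, board frame x -60..60, y 100..230
B=[(-60,100),(60,100),(60,230),(-60,230)];px=np.float32([proj(W,np.r_[cen+R@(np.array(b)/1e3),.010]) for b in B])
o=cv2.warpPerspective(i,cv2.getPerspectiveTransform(px,np.float32([(0,0),(240,0),(240,260),(0,260)])),(240,260))
m=(cv2.cvtColor(o,cv2.COLOR_RGB2GRAY)<75).astype(np.uint8)
n,_,st,ce=cv2.connectedComponentsWithStats(m)
for k in range(1,n):
    if st[k,4]>80:print("blob board mm",(ce[k]*.5+[-60,100]).round(0),"size mm",st[k,2:4]*.5,"area mm2",st[k,4]/4)
E
python3 tray.py
```

```text
[0.54243647 0.12604997 0.25956724] to pre-hang cm [-12.18 -19.44  11.2 ]
blob board mm [-46. 165.] size mm [11.  9.] area mm2 29.75
```

```bash
python3 -m crank '0 -1.2 -2 0 0 0 0;0 -2 -3.2 0 0 0 0;0 -2 -3.2 0 0 0 0;0 -2 -3.2 0 0 0 0;0 -2 -3.2 0 0 0 0;0 -2 -3.2 0 0 0 0;0 -1 -1.4 0 0 0 0;0 0 0 0 0 0 0;0 0 0 0 0 0 0;0 0 0 0 0 0 0'
python3 - <<'E'
from g import *
s=observe();t=np.array(s["tcp_rot"]);print((t.T@(np.r_[.4372,.3299,.1475]-s["ee_pos"])*100).round(2))
E
```

```text
time_s: 18.95
ee_pos: [0.4377, 0.3287, 0.2591]
tcp_rot: [[0.996, -0.084, -0.001], [-0.084, -0.996, -0.001], [-0.001, 0.001, -1.0]]
force: [0.3, 0.3, -0.4]
gripper_width: 0.224
finger_force: 58.8
[-0.05 -0.13 11.16]
```

```bash
python3 -m crank '0 -.05 -.13 2.2 0 0 0;0 0 0 3 0 0 0;0 0 0 3 0 0 0;0 0 0 2 0 0 0;0 0 0 1 0 0 0;0 0 0 0 0 0 0;0 0 0 0 0 0 0;0 0 0 0 0 0 0'
python3 - <<'E'
from g import *
s=observe();t=np.array(s["tcp_rot"]);print((t.T@(np.r_[.497,.325,.1465]-s["ee_pos"])*100).round(2))
i=capture("wrist")
for r in(188,191,194,197):print(r,i[r,306:332].sum(1).tolist())
E
```

```text
time_s: 19.75
ee_pos: [0.4374, 0.3315, 0.1488]
tcp_rot: [[0.997, -0.083, 0.001], [-0.083, -0.997, 0.001], [0.001, -0.001, -1.0]]
force: [0.1, 0.6, -0.9]
gripper_width: 0.23
finger_force: 58.9
[5.99 0.15 0.24]
188 [659, 662, 665, 661, 660, 663, 663, 661, 669, 675, 670, 675, 672, 676, 670, 665, 661, 664, 661, 660, 665, 661, 660, 663, 658, 655]
191 [663, 661, 664, 662, 667, 669, 674, 560, 428, 325, 288, 271, 261, 263, 275, 370, 558, 673, 674, 661, 662, 659, 660, 659, 661, 662]
194 [664, 662, 663, 664, 671, 640, 410, 352, 328, 315, 302, 282, 278, 269, 272, 257, 249, 374, 683, 676, 667, 660, 660, 659, 665, 661]
197 [659, 657, 662, 667, 670, 494, 381, 354, 323, 313, 284, 278, 280, 266, 278, 271, 241, 278, 563, 675, 666, 661, 665, 665, 659, 659]
```

The tip hasn't moved in the hand. I'll correct y, then insert with checks.

```bash
python3 -m crank '0 .5 .1 0 0 0 0;0 1 0 0 0 0 0;0 1 0 0 0 0 0;0 0 0 0 0 0 0;0 0 0 0 0 0 0' | grep -A0 -E "force|ee_pos"
cat > e.py <<'E'
from g import *
s=observe();t=np.array(s["tcp_rot"]);print("hang cm",(t.T@(np.r_[.497,.325,.1355]-s["ee_pos"])*100).round(2),np.round(s["force"],1),s["time_s"])
E
python3 e.py; python3 e.py
```

```text
ee_pos: [0.4619, 0.328, 0.1475]
--
force: [0.2, 0.1, -0.0]
--
finger_force: 58.9
hang cm [3.53 0.01 1.2 ] [ 0.2  0.1 -0. ] 20.3
hang cm [3.53 0.01 1.2 ] [ 0.2  0.1 -0. ] 20.3
```

```bash
python3 -m crank '0 1 0 0 0 0 0;0 1 0 0 0 0 0;0 1 0 0 0 0 0;0 .5 0 0 0 0 0;0 0 0 0 0 0 0;0 0 0 0 0 0 0;0 0 0 .5 0 0 0;0 0 0 .4 0 0 0;0 0 0 0 0 0 0;0 0 0 0 0 0 0' | grep -A0 -E "force|ee_pos"; python3 e.py
```

```text
ee_pos: [0.4963, 0.3252, 0.1385]
--
force: [0.4, 0.0, -1.1]
--
finger_force: 58.9
hang cm [0.07 0.01 0.3 ] [ 0.4  0.  -1.1] 21.3
```

```bash
python3 -m crank '0 0 0 .2 0 0 0;0 0 0 0 0 0 0;0 0 0 0 0 0 0' | grep -A0 -E "^force|ee_pos"; python3 -m crank '0 0 0 .1 0 0 0;0 0 0 0 0 0 0;0 0 0 0 0 0 0' | grep -A0 -E "^force|ee_pos"; python3 -m crank '0 0 0 .05 0 0 0;0 0 0 0 0 0 0;0 0 0 0 0 0 0' | grep -A0 -E "^force|ee_pos"
```

```text
ee_pos: [0.4965, 0.3252, 0.1367]
--
force: [-0.3, 0.4, -1.1]
ee_pos: [0.4966, 0.3252, 0.1356]
--
force: [0.3, -0.7, -1.1]
ee_pos: [0.4967, 0.3252, 0.1355]
--
force: [-1.9, -0.4, 5.0]
```

The collar is on the prongs (5 N). Releasing, then backing off straight up.

```bash
python3 -m crank '0.3 0 0 0 0 0 0;0.4 0 0 0 0 0 0;0.6 0 0 0 0 0 0;1 0 0 0 0 0 0;1 0 0 0 0 0 0;1 0 0 0 0 0 0;1 0 0 0 0 0 0;1 0 0 0 0 0 0;1 0 0 0 0 0 0'; python3 -m crank '1 0 0 -1 0 0 0;1 0 0 -2.5 0 0 0;1 0 0 -3.5 0 0 0;1 0 0 -4 0 0 0;1 0 0 -4 0 0 0;1 0 0 -4 0 0 0;1 -2 3 0 0 0 0;1 -2 4 0 0 0 0;1 -2 3 0 0 0 0;1 0 0 0 0 0 0' | grep -A0 -E "^force|ee_pos"; python3 -m crank '1 0 0 0 0 0 0;1 0 0 0 0 0 0;1 0 0 0 0 0 0'| grep -A0 -E "^force|ee_pos"; python3 snap.py w9
python3 - <<'E'
from g import *
d=np.load("w9.npz");W=cam("wrist",dict(tcp_rot=d["R"],ee_pos=d["p"]));i=d["i"]
S=cam("scene");s=capture("scene");D=cam("side");e=capture("side")
# pick: brown handle in scene and side; compare centroid before/after
o=[]
for n,C,im,f in(("scene",S,s,"pics/scene0.png"),("side",D,e,"pics/side0.png")):
    u,v=proj(C,[.4974,.3246,.16]).astype(int);w=18
    old=cv2.resize(cv2.imread(f),(640,400),interpolation=cv2.INTER_AREA)[v-w:v+w,u-w:u+w,::-1].astype(int);new=im[v-w:v+w,u-w:u+w].astype(int)
    print(n,"mean abs diff around pick",abs(old-new).mean().round(1))
    for q in(old,new):
        m=(q[...,0]-q[...,2]>12)&(q.sum(2)<200);y,x=np.nonzero(m);print(" brown n",m.sum(),x.mean().round(1),y.mean().round(1))
# top of pick in wrist and weights in tray: rectify
B=[(-60,100),(60,100),(60,230),(-60,230)];px=np.float32([proj(W,np.r_[cen+R@(np.array(b)/1e3),.010]) for b in B]);print(px.round().tolist())
r=cv2.warpPerspective(i,cv2.getPerspectiveTransform(px,np.float32([(0,0),(240,0),(240,260),(0,260)])),(240,260))
g=cv2.cvtColor(r,cv2.COLOR_RGB2GRAY);np.save("g9.npy",g)
for row in g[::6,::6]:print(" ".join("%3d"%a for a in row))
E
```

```text
time_s: 23.1
ee_pos: [0.4965, 0.3252, 0.1352]
tcp_rot: [[0.997, -0.083, -0.0], [-0.083, -0.997, 0.0], [-0.0, -0.0, -1.0]]
force: [0.1, 0.7, -0.2]
gripper_width: 1.0
finger_force: 0.0
ee_pos: [0.4267, 0.2274, 0.3264]
--
force: [-0.1, 0.1, -0.6]
ee_pos: [0.4287, 0.2313, 0.3252]
--
force: [-0.2, 0.4, 0.3]
scene mean abs diff around pick 3.1
 brown n 168 19.5 18.7
 brown n 166 19.5 18.4
side mean abs diff around pick 4.6
 brown n 364 17.9 20.4
 brown n 364 18.0 20.5
[[441.0, 87.0], [450.0, -19.0], [341.0, -20.0], [339.0, 86.0]]
189 186 182 181 181 179 177 163 186 187 188 193 189 129 189 189 188 189 186 178 179 182 186 186 181 186 187 186 185 183 193 187 182 177   0   0   0   0   0   0
192 186 183 181 181 185 182 165 188 187 195 197 187 134 187 185 177 183 189 183 184 184 187 181 184 188 190 192 189 185 189 185 183 183   0   0   0   0   0   0
192 188 191 184 184 186 183 166 182 185 190 190 187 133 186 187 181 178 187 190 184 178 186 181 179 187 188 189 188 186 178 173 186 185   0   0   0   0   0   0
186 186 187 180 184 185 183 191 191 187 192 189 190 137 189 190 192 185 185 186 176 175 18
[... 5769 characters left out ...]
 109 112 111  82 120 150 175 175 176   0   0   0   0   0   0
105 106 106 106 107 107 107 106 107 107 107 108 106 109 110 108 110 111 107 109 109 109 111 109 109 109 109 110  87 116 150 177 174 174   0   0   0   0   0   0
 89  90  93  99  92  94  97 100  98 100 103 105 112 112 116 114 101  99  99 102  95  91  97  99  99 100 104 108 103 116 149 177 176 176   0   0   0   0   0   0
 82  88  93  96  93  91  95  99  92  83  79 134 137 135 132 127 134 138 136 149 154 161 156 157 150 155 151 144 136 129 173 175 174 175   0   0   0   0   0   0
122 122 122 123 120 120 121 121 121 120 120 158 179 179 181 178 179 180 180 179 180 178 177 177 177 179 177 176 176 177 174 176 174 175   0   0   0   0   0   0
```

Three dark discs lie in the tray, at board positions of about (−29,159), (−46,167) and (−29,175) mm, and the groove's mouth end is clear. The pick shows where it hung before, within 0.3 px in both fixed views. The gripper is clear, so I'm handing in.

```bash
python3 -c "
from rig import *
print(finish_job())"
```

```text
the job is handed in; nothing more can be done
None
```

The job is handed in at about 24 s: all three weights are in the tray, the pick is hanging back in its rack and released, and I moved nothing else.

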